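# Pin the foot of a folding trestle

## Robot

A 6-joint arm with a two-finger parallel gripper is mounted at the origin on the work surface. World frame = base frame: x ahead of the robot, y to its left, z up, the work surface at z = 0. Lengths are in m, angles in rad, forces in N, time in s.
With the tool pointing down it reaches from about 0.275 to 0.725 m from the base axis. Payload 15.9 kg.
Tool frame: the origin (TCP) lies at the very end of the fingers, on their centre line; the grasp point (between the pads) lies 19 mm behind it; z points along the fingers, y is the direction in which the jaws open and shut (so a half turn about z gives the same grasp; the last joint's range is limited). The gripper opens to 85 mm and grips with 20 to 120 N. Pads are 22 mm wide; open, the fingers measure 114 mm over their backs; the gripper's body (76 mm by 85 mm) begins 54 mm behind the grasp point. The pads swing forward as they close: fully open they stand 13 mm farther back than shut.
Start: joints at [-1.325, 0.213, -0.034, 1.323, 0, 1.571], TCP at [0.122, -0.485, 0.231] pointing down, gripper open.
Joint ranges: [-2.98, 2.98], [-0.74, 1.72], [-1.14, 1.35], [-2.1, 2.04], [-1.57, 1.44], [-3.14, 3.14]. Speed limits (rad/s): [1.89, 1.89, 2.39, 2.57, 3.14, 3.14].

## Interface

Orientations are given as a unit quaternion [x, y, z, w].
In Python, from rig import * gives the robot as it stands.
- The arm moves only by the shell command python3 -m handwheel 'ROWS' [OPENING] [FORCE]. ROWS is a JSON object of lists of equal length, an entry for each row: "delta_pos": the shift along the tool's x, y, z in m, a list of three; "dr": the turn, a rotation vector about the tool's x, y, z in degrees, a list of three. In form: {"delta_pos": [[tx, ty, tz], ...], "dr": [[rx, ry, rz], ...]}. A call has exactly 5 rows; each row is the pose to reach, as a shift and turn from the pose measured when the call began, along the tool's axes at that moment; what a row does not reach only later rows make up. A row lasts 1/8 s, in which the tool goes at most 62.5 mm and 10.7 degrees, less where a joint would pass 70% of its speed; a pose out of reach is approached as far as the arm can. A call with a gripper value outside its range is refused whole. OPENING is the closure, from 0 (fully open) to 1 (shut), set as the call begins (- or left out, the last holds). The fingers move at their own pace and stop on an object; FORCE is the grip in N (left out, the last holds). Time passes only in rows, so rows that repeat a pose let the fingers close, or fill a call up. It gives the time, the measured TCP pose, the force and the opening at its end, in the units of the state.
- state(): the state, without advancing time (a new reading comes with each control period).
- grab_frame(name): name is "side" or "top" or "wrist"; returns a dict with "frame" (400x640x3 uint8, blue, green, red), "camera_matrix" (3x3 intrinsics, pixels), "distortion" ([k1, k2, p1, p2, k3] as OpenCV has them; the pictures are not rectified), "rvec" (rotation vector, rad) and "tvec" (3), from world to camera coordinates, as OpenCV has them. Camera axes: x right, y down, z forward; pixel columns grow to the right and rows downward; lengths in m; the calibration is good to about 2 mm. A picture is of the moment at which its call begins. There is no depth.
- hand_in(): hands the job in, once; it reports no verdict.
Trained networks look in the newest picture that a camera, given by its name, has taken for a name from the list of things; names that differ only in an ending like _2 or _b are one class to them, and where a whole thing is asked for, a point or a joint stands for the part that bears it (a point fixed in the world has none). Each returns a list of dicts, best first, with "conf" (0 to 1); they miss things now and then, are a little off and sometimes report something else, mostly with a low value. They report only what shows in the picture. A call takes as long as a camera call. They do not tell look-alikes from the thing itself.
- regions_of(target, camera): "pixels" (400x640 bool, what is visible of it) and "bbox" ([left, top, width, height] in pixels, round what is visible of it).
- tip_of(target, camera): "point" ([column, row] in pixels: a listed point, or the origin of a listed thing).
The state is a dict: "time_s": time; "qpos": joint angles; "joint_velocities": joint speeds; "tau": joint torques, N m; "ee_pos": TCP position; "tcp_rot": TCP orientation; "ft_force": force on the tool from outside, world axes, zero at the start; "wrist_torque": the same for the moment, N m; "gripper_width": finger opening in m.
Only numpy, scipy, OpenCV 4.12 (cv2) and the standard library are available. Lean on these libraries where they do the work, as an engineer would, in place of code of your own. Each camera call takes 0.05 s, during which the arm holds its last target.

## Task

Slide the trestle's steel foot bar fully home into its grey socket tube, until the foot plate meets the tube's mouth. Then take the middle-sized of the three locking pins out of the wooden rack and push it down through the tube and the bar until its collar sits flush on the tube, let go of it and leave it there. Work gently: nothing may press on the trestle foot or its cradle with more than 40 N. Leave the other two pins in the rack and do not knock over the small tin or shift the sanding block.

Things in the scene. Friction and masses are not known exactly. Their poses are not given: they have to be found in the camera images.
- cradle: Plywood board 100 x 150 mm, 12 mm thick, fixed to the table, with two wooden saddles carrying the grey steel socket tube (36 x 36 mm, 170 mm long, fixed, along y, centred across x). Tube underside 36 mm, flat top 72 mm above the table. Origin on the table under the tube's centre line, in mid range of the hole. z up, y along the tube to its open mouth (foot end).
- hole_range_mid (a point): Point on the tube's top above the cradle's origin, axes as the cradle's. The tube was laid in lengthwise at random, so its pin hole lies at x = 0 and anywhere from y = -16 to +16 mm of this point, not measured: find it by feel or eye (round hole in the plain top). The hole is vertical, 14 mm wide in the top wall, 14.5 mm in the bottom wall (walls 4 mm); below it is free space.
- bar (a joint): How far the foot bar is drawn out of the tube, m: 0 = home on its stop, at most 0.06, growing to the cradle's +y; about 4 N friction. Upright steel foot plate on its end, 50 mm wide, 50 high, 8 thick, 29 to 79 mm above the table: push its outer (+y) face to -y; home, that face is 83 mm in +y of the tube's hole. The bar's 14.5 mm hole is in line at 0; within 2 mm the pin's nose draws it in.
- rack: Wooden pin rack fixed to the table, 190 mm (x) by 56 mm, 75 mm high, with three 18 mm holes in a row 60 mm apart along x, the middle one at its centre. Origin: centre of the underside. Three steel pins stand in them in any order, hanging by their collars on the rack's top.
- pin_center (a point): Centre of the middle-sized pin, the one to use, 50 mm above its nose; z up. From the nose: shank 12 mm thick, 52 mm long, its first 6 mm tapered (8 mm wide at the flat nose); collar 26 mm wide, 5 mm thick; round grip 18 mm wide, 57 to 101 mm above the nose. 100 to 160 g. Grip it 85 mm above the nose; lift 55 mm to clear the rack. Seated, this centre is 70 mm above the table.
- thin_pin_center (a point): Centre (50 mm above its nose) of the thin pin: grip 11 mm, collar 24 mm, shank 7 mm, same lengths; stays in the rack.
- thick_pin_center (a point): Centre (50 mm above its nose) of the thick pin: grip 28 mm, collar 31 mm, shank 16 mm, same lengths; stays in the rack.
- tin: Small closed paint tin standing on the table, 64 mm in diameter, 60 mm high; origin at the centre of its underside.
- sandblock: Cork sanding block lying on the table, 70 x 100 x 35 mm; origin at the centre of its underside.
Not all that is in view belongs to the job. What is shaped like the rack but green is not meant.

How it is judged:
On the way, in this order (a step that is already met when the one before it is completed fails the run):
1. the foot bar is fully home in the tube (value of joint bar below 0.003 m), for 0.2 s.
2. the middle-sized pin is drawn out of the rack (value of joint bar below 0.003 m and z of pin_center in the frame of rack above 0.12 m).
3. the pin is through tube and bar with its collar on the tube (value of joint bar below 0.003 m and z of pin_center in the frame of cradle between 0.066 and 0.0725 m and x of pin_center in the frame of cradle between -0.006 and 0.006 m and y of pin_center in the frame of cradle between -0.022 and 0.022 m and angle between pin_center's own z axis and vertical below 0.09 rad), for 0.2 s.
At the end, for the whole second after the job is handed in: The bar is within 3 mm of fully home; the middle-sized pin stands upright (within 5 degrees) through tube and bar, its collar on the tube's top to within 2.5 mm, at rest and released (all of step 3 and linear speed of pin below 0.01 m/s and contact force between the fingers and pin below 0.05 N); the robot touches nothing.
It fails at once if the trestle foot or its cradle is pressed with more than 40 N (contact force between anything else and cradle above 40 N).
It fails at once if one of the other two pins is taken out of the rack or displaced (distance of any of thin_pin_center, thick_pin_center from where it was at the start of the episode above 0.02 m).
It fails at once if the tin is tipped or the tin or sanding block is shifted by more than 20 mm (distance of any of tin, sandblock from where it was at the start of the episode above 0.02 m or angle between tin's own z axis and vertical above 0.3 rad).
It also fails if it takes over 72 s, if anything falls off the work surface, if the arm or the gripper's body presses on something with over 40 N, if the wrist force passes 120 N, or if a joint passes its speed limit or range.

## Working session

There is one attempt and no reset: what is moved stays moved. The work goes in short steps, Python scripts to look and compute and a shell command to move; the robot and the scene stay as the last step left them, time stands still between calls to the robot, and variables do not carry over. Pictures are saved under pics/ and viewed, and the job is handed in when it is done.

```bash
ls; mkdir -p pics
python3 - <<'E'
from rig import *
import cv2
print(state())
for n in ("side","top","wrist"):
    f=grab_frame(n); cv2.imwrite(f"pics/a_{n}.png",f["frame"])
    print(n,f["camera_matrix"].tolist(),f["distortion"],f["rvec"],f["tvec"])
    for t in ("cradle","rack","pin_center","thin_pin_center","thick_pin_center","tin","sandblock","hole_range_mid","bar"):
        try:
            r=tip_of(t,n); print(t,[(round(a["conf"],2),[round(float(v)) for v in a["point"]]) for a in r[:4]])
        except Exception as e: print(t,"tip err",e)
print(state()["time_s"])
E
```

```text
pics
{'time_s': 0.0, 'qpos': array([-1.32499387e+00,  2.13351113e-01, -3.50463544e-02,  1.32354763e+00,
       -1.96381049e-06,  1.57082446e+00]), 'joint_velocities': array([ 0.00061253, -0.00060693, -0.00086616, -0.00151586,  0.00130378,
        0.00157035]), 'tau': array([ 5.02180817e-03, -6.86167645e+01,  4.87108684e+01,  1.76866626e-02,
        2.41741591e-04,  2.40823442e-05]), 'ee_pos': array([ 0.12157992, -0.48462513,  0.23082376]), 'tcp_rot': array([ 9.92458706e-01,  1.22578084e-01, -7.13972802e-05, -5.69928845e-04]), 'ft_force': array([ 0.80238596, -0.17556232, -0.07686337]), 'wrist_torque': array([-0.01564268, -0.03040163,  0.02692803]), 'gripper_width': 0.08510444441663027}
side [[378.3505691209282, 0.0, 324.8998173425048], [0.0, 378.3505691209282, 191.69715462874245], [0.0, 0.0, 1.0]] [-0.02120568  0.          0.          0.          0.        ] [ 0.77678552 -2.57067518  1.16253995] [0.36753465 0.3707509  0.41307925]
cradle [(0.58, [305, 293])]
rack [(0.91, [456, 180]), (0.71, [369, 198]), (0.66, [306, 265])]
pin_center [(0.52, [397, 184]), (0.46, [269, 170]), (0.19, [303
[... 788 characters left out ...]
 [371, 199])]
tin [(0.73, [273, 123])]
sandblock [(0.81, [340, 104])]
hole_range_mid [(0.78, [245, 217])]
bar tip err it knows: cradle, hole_range_mid, pin_center, rack, sandblock, thick_pin_center, thin_pin_center, tin
wrist [[353.9985750467251, 0.0, 319.3742267408699], [0.0, 353.9985750467251, 204.73812984625815], [0.0, 0.0, 1.0]] [-0.08173152  0.          0.          0.          0.        ] [-2.282854    1.78124654  0.26835044] [-0.49797042 -0.0386072   0.38092379]
cradle []
rack []
pin_center []
thin_pin_center []
thick_pin_center []
tin []
sandblock []
hole_range_mid []
bar tip err it knows: cradle, hole_range_mid, pin_center, rack, sandblock, thick_pin_center, thin_pin_center, tin
1.35
```

View pics/a_side.png

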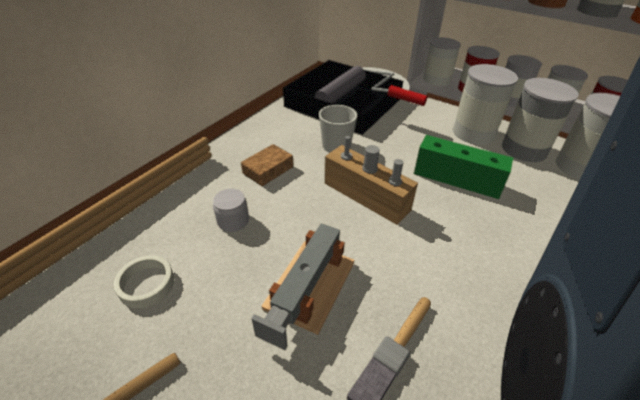

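View pics/a_top.png

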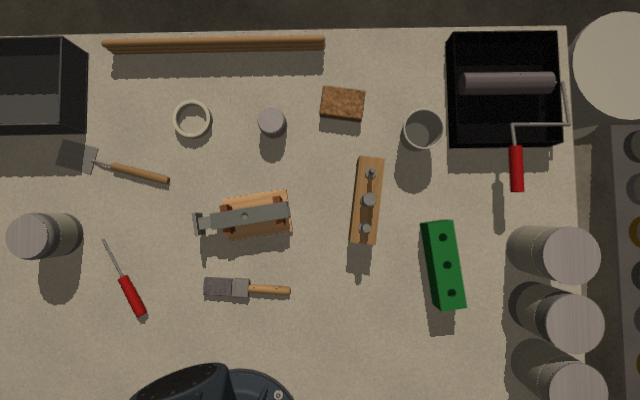

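View pics/a_wrist.png

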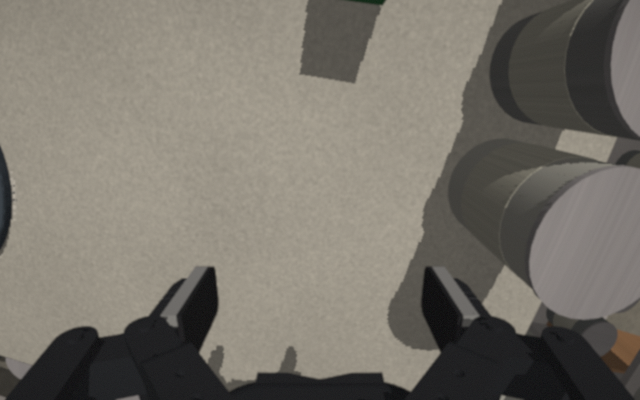

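```bash
cat > h.py <<'E'
import numpy as np,cv2
from rig import *
C={}
C["side"]=([[378.3505691209282, 0.0, 324.8998173425048], [0.0, 378.3505691209282, 191.69715462874245], [0,0,1]],[-0.02120568,0,0,0,0],[0.77678552,-2.57067518,1.16253995],[0.36753465,0.3707509,0.41307925])
C["top"]=([[402.20319465991264, 0.0, 323.35449903854754], [0.0, 402.20319465991264, 188.91569224085697], [0,0,1]],[-0.01358062,0,0,0,0],[2.16796025,-2.20127111,0.0627671],[-0.19254595,0.56006342,0.91771935])
C={k:tuple(np.array(a,float) for a in v) for k,v in C.items()}
def fr(f): return tuple(np.array(f[k],float) for k in("camera_matrix","distortion","rvec","tvec"))
def ray(c,p):
    K,d,r,t=c; R=cv2.Rodrigues(r)[0]
    u=cv2.undistortPoints(np.array([[p]],float),K,d)[0,0]
    return -R.T@t.ravel(), R.T@np.array([u[0],u[1],1])
def atz(c,p,z):
    o,d=ray(c,p); return o+d*(z-o[2])/d[2]
def tri(obs):
    A=np.zeros((3,3));b=np.zeros(3)
    L=[]
    for c,p in obs:
        o,d=ray(c,p); d=d/np.linalg.norm(d); M=np.eye(3)-np.outer(d,d);A+=M;b+=M@o;L.append((M,o))
    x=np.linalg.solve(A,b); return x,[np.linalg.norm(M@(x-o)) for M,o in L]
def proj(c,P): return cv2.projectPoints(np.array(P,float).reshape(-1,3),c[2],c[3],c[0],c[1])[0][:,0]
E
python3 - <<'E'
from h import *
a=cv2.imread("pics/a_top.png"); b=cv2.imread("pics/a_side.png")
def crop(im,x,y,w,h,s): return cv2.resize(im[y:y+h,x:x+w],None,fx=s,fy=s,interpolation=cv2.INTER_CUBIC)
cv2.imwrite("pics/c1.png",crop(a,185,150,120,95,6)); cv2.imwrite("pics/c2.png",crop(a,340,150,60,100,6))
cv2.imwrite("pics/c3.png",crop(b,240,215,120,130,4.6)); cv2.imwrite("pics/c4.png",crop(b,315,130,110,90,6))
E
```

```text
(no output)
```

View pics/c1.png

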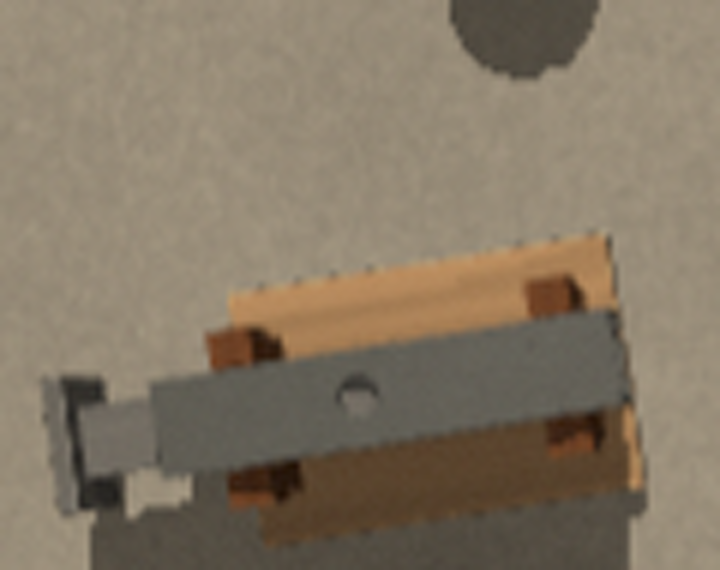

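View pics/c2.png

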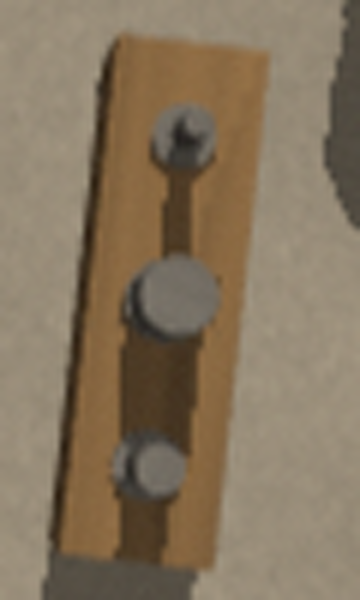

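View pics/c3.png

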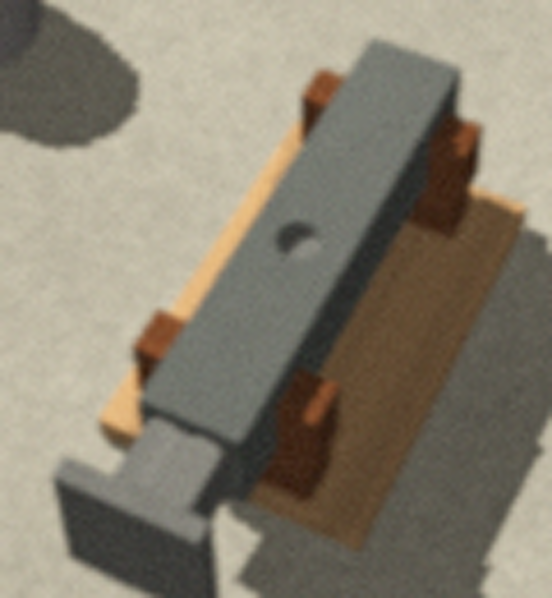

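View pics/c4.png

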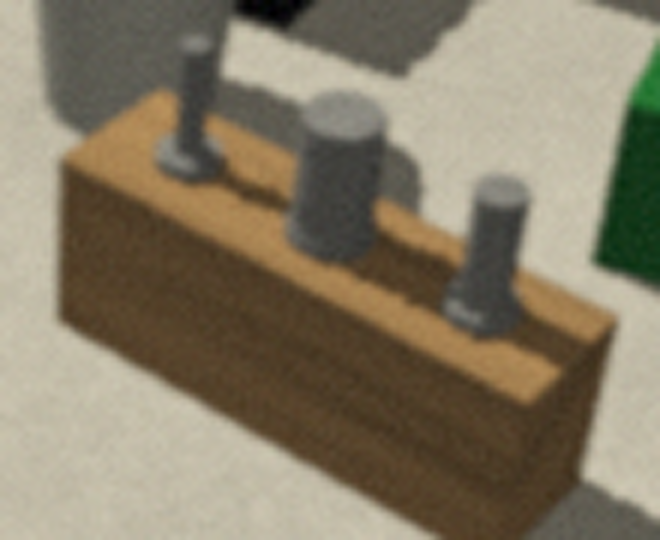

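Run:
```python
from h import *
T,S=C["top"],C["side"]
def p1(x,y): return (185+(x+.5)/6-.5,150+(y+.5)/6-.5)
def p2(x,y): return (340+(x+.5)/6-.5,150+(y+.5)/6-.5)
def p3(x,y): return (240+(x+.5)/4.6-.5,215+(y+.5)/4.6-.5)
def p4(x,y): return (315+(x+.5)/6-.5,130+(y+.5)/6-.5)
np.set_printoptions(precision=4,suppress=True)
print("hole",tri([(T,p1(357,395)),(S,p3(298,239))]),atz(T,p1(357,395),.072),atz(S,p3(298,239),.072))
for n,q in (("mouthA",(152,382)),("mouthB",(172,474)),("farA",(612,310)),("farB",(632,400))): print(n,atz(T,p1(*q),.072))
for n,q in (("mouthA",(145,403)),("mouthB",(240,442)),("farA",(373,40)),("farB",(460,72))): print(n,atz(S,p3(*q),.072))
for n,q in (("plateA",(60,462)),("plateB",(198,540)),("plB2",(212,520))): print(n,atz(S,p3(*q),.079))
for n,q in (("plateA",(45,378)),("plB",(68,513)),("plC",(82,505))): print(n,atz(T,p1(*q),.079))
print("pintop",tri([(T,p2(159,469)),(S,p4(502,190))]),atz(T,p2(159,469),.126))
print("thick",tri([(T,p2(178,296)),(S,p4(343,115))]))
print("thin",tri([(T,p2(190,126)),(S,p4(197,44))]))
for n,q in (("rk1",(120,35)),("rk2",(268,50)),("rk3",(58,552)),("rk4",(212,570))): print(n,atz(T,p2(*q),.075))
for n,p in (("tin",(271,118)),): print(n,atz(T,p,.06))
for p in [(322,90),(365,90),(361,120),(320,116)]: print("block",atz(T,p,.035))
```

```text
hole (array([ 0.4974, -0.0279,  0.0718]), [np.float64(0.0009200202176283139), np.float64(0.0009200202176282147)]) [ 0.4982 -0.0274  0.072 ] [ 0.4965 -0.0281  0.072 ]
mouthA [0.504  0.0475 0.072 ]
mouthB [0.4705 0.0401 0.072 ]
farA [ 0.5277 -0.1206  0.072 ]
farB [ 0.4949 -0.1276  0.072 ]
mouthA [0.4994 0.0486 0.072 ]
mouthB [0.4673 0.0431 0.072 ]
farA [ 0.5262 -0.1182  0.072 ]
farB [ 0.491  -0.1227  0.072 ]
plateA [0.5044 0.081  0.079 ]
plateB [0.4558 0.0778 0.079 ]
plB2 [0.4563 0.0707 0.079 ]
plateA [0.506  0.0844 0.079 ]
plB [0.4572 0.0758 0.079 ]
plC [0.46   0.0707 0.079 ]
pintop (array([ 0.4686, -0.2882,  0.1241]), [np.float64(0.0006190596605488252), np.float64(0.0006190596605489474)]) [ 0.4692 -0.2878  0.126 ]
thick (array([ 0.5277, -0.296 ,  0.1239]), [np.float64(0.0004157918412769647), np.float64(0.000415791841276951)])
thin (array([ 0.5856, -0.3013,  0.1261]), [np.float64(0.0006933036757052473), np.float64(0.000693303675705198)])
rk1 [ 0.6257 -0.282   0.075 ]
rk2 [ 0.6193 -0.3359  0.075 ]
rk3 [ 0.4383 -0.2558  0.075 ]
rk4 [ 0.431  -0.3111  0.075 ]
tin [ 0.7159 -0.086   0.06  ]
block [ 0.7859 -0.2015  0.035 ]
block [ 0.7842 -0.3012  0.035 ]
block [ 0.7138 -0.2904  0.035 ]
block [ 0.7248 -0.196   0.035 ]
```

```bash
cat >> h.py <<'E'
from scipy.spatial.transform import Rotation as Ro
np.set_printoptions(precision=4,suppress=True)
HOLE=np.array([.4974,-.0279,.072]); Y=np.array([-.141,.990,0]); X=np.array([.990,.141,0])
def Rt(h):
    h=np.radians(h); y=np.array([np.cos(h),np.sin(h),0]);z=np.array([0,0,-1.]); return Ro.from_matrix(np.column_stack([np.cross(y,z),y,z]))
def rel(p,h,st=None):
    s=st or state(); R=Ro.from_quat(s["tcp_rot"])
    print("d",R.inv().apply(np.array(p)-s["ee_pos"]),"dr",(R.inv()*Rt(h)).as_rotvec(degrees=True),"F",s["ft_force"],"w",s["gripper_width"],"t",s["time_s"],"p",s["ee_pos"])
E
python3 - <<'E'
from h import *
P=HOLE+.165*Y; P[2]=.20
rel(P,8.1)
for px in [(168,180),(110,165),(60,155)]: print(atz(C["top"],px,0))
E
```

```text
d [ 0.4928 -0.516   0.0313] dr [  0.0012   0.0024 -84.0163] F [ 0.2792 -0.6725 -0.8985] w 0.08538273374245313 t 1.35 p [ 0.1217 -0.485   0.2313]
[0.5852 0.1691 0.    ]
[0.6236 0.3096 0.    ]
[0.6499 0.4322 0.    ]
```

```bash
python3 -m handwheel '{"delta_pos": [[0.04,-0.042,0],[0.08,-0.084,0],[0.12,-0.126,0],[0.16,-0.168,0],[0.2,-0.21,0]], "dr": [[0,0,-7],[0,0,-14],[0,0,-21],[0,0,-28],[0,0,-35]]}' 1 60; python3 -c "
from h import *
P=HOLE+.165*Y; P[2]=.20
rel(P,8.1)"
```

```text
time_s: 1.98
ee_pos: [0.2651, -0.231, 0.2315]
tcp_rot: [0.909, 0.417, 0.0, 0.0]
ft_force: [1.4, 0.1, -0.3]
gripper_width: 0.0004
d [ 0.4141 -0.0807  0.0315] dr [  0.0488   0.0149 -48.8208] F [ 1.4175  0.058  -0.2957] w 0.000382789159803839 t 1.975 p [ 0.2651 -0.231   0.2315]
```

```bash
python3 -m handwheel '{"delta_pos": [[0.055,-0.011,0],[0.11,-0.022,0],[0.165,-0.033,0],[0.22,-0.043,0],[0.275,-0.054,0]], "dr": [[0,0,-7],[0,0,-14],[0,0,-21],[0,0,-28],[0,0,-35]]}' ; python3 -c "
from h import *
P=HOLE+.165*Y; P[2]=.20
rel(P,8.1)"
```

```text
time_s: 2.6
ee_pos: [0.4043, 0.0145, 0.2317]
tcp_rot: [0.74, 0.673, 0.0, 0.001]
ft_force: [0.6, -1.2, 0.9]
gripper_width: 0.0001
d [0.127  0.058  0.0317] dr [  0.0845   0.0352 -13.5705] F [ 0.5725 -1.2242  0.9417] w 8.283481427635294e-05 t 2.6 p [0.4043 0.0145 0.2317]
```

```bash
python3 -m handwheel '{"delta_pos": [[0.04,0.02,0],[0.085,0.04,0],[0.127,0.058,0.01],[0.127,0.058,0.05],[0.127,0.058,0.05]], "dr": [[0,0,-7],[0,0,-13.5],[0,0,-13.5],[0,0,-13.5],[0,0,-13.5]]}' ; python3 -c "
from h import *
P=HOLE+.165*Y; P[2]=.045
rel(P,8.1)
f=grab_frame('wrist'); cv2.imwrite('pics/w1.png',f['frame']); print(fr(f))"
```

```text
time_s: 3.22
ee_pos: [0.4725, 0.1352, 0.1796]
tcp_rot: [0.656, 0.755, -0.002, -0.001]
ft_force: [-0.3, -1.0, 1.1]
gripper_width: 0.0
d [0.0002 0.0021 0.1346] dr [-0.1939  0.0863 -0.0285] F [-0.2918 -0.9967  1.1434] w 2.0311320357859234e-05 t 3.225 p [0.4725 0.1352 0.1796]
(array([[353.9986,   0.    , 319.3742],
       [  0.    , 353.9986, 204.7381],
       [  0.    ,   0.    ,   1.    ]]), array([-0.0817,  0.    ,  0.    ,  0.    ,  0.    ]), array([-2.8369, -0.2004, -0.0251]), array([-0.4858,  0.0425,  0.3529]))
```

View pics/w1.png

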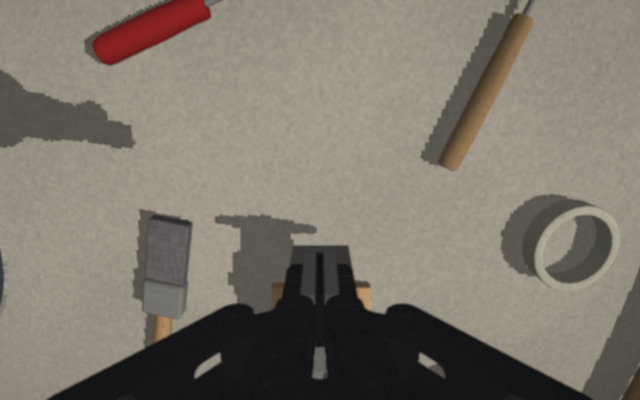

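```bash
python3 -m handwheel '{"delta_pos": [[0,0.002,0.045],[0,0.002,0.09],[0,0.002,0.13],[-0.02,0.002,0.13],[-0.035,0.002,0.13]], "dr": [[0,0,0],[0,0,0],[0,0,0],[0,0,0],[0,0,0]]}' ; python3 -c "
from h import *
P=HOLE+.094*Y; P[2]=.048
rel(P,8.1)"
```

```text
time_s: 3.9
ee_pos: [0.4812, 0.0997, 0.0531]
tcp_rot: [0.656, 0.755, 0.0, 0.001]
ft_force: [-0.7, -0.4, -0.0]
gripper_width: 0.0001
d [-0.0346 -0.0019  0.0051] dr [ 0.0593  0.0606 -0.1126] F [-0.6868 -0.4069 -0.0465] w 8.217336338237508e-05 t 3.9 p [0.4812 0.0997 0.0531]
```

```bash
python3 -m handwheel '{"delta_pos": [[-0.005,0,0.004],[-0.01,0,0.004],[-0.015,0,0.004],[-0.02,0,0.004],[-0.024,0,0.004]], "dr": [[0,0,0],[0,0,0],[0,0,0],[0,0,0],[0,0,0]]}' ; python3 -c "
from h import *
P=HOLE+.094*Y; P[2]=.048
rel(P,8.1)
f=grab_frame('top'); cv2.imwrite('pics/t2.png',cv2.resize(f['frame'][150:250,180:310],None,fx=6,fy=6,interpolation=2))"
```

```text
time_s: 4.53
ee_pos: [0.4853, 0.0764, 0.0498]
tcp_rot: [0.656, 0.755, 0.001, 0.001]
ft_force: [1.5, 4.3, 3.6]
gripper_width: 0.0001
d [-0.0109 -0.0027  0.0018] dr [ 0.1527  0.0193 -0.0843] F [1.4502 4.2501 3.5904] w 8.830747487650634e-05 t 4.525 p [0.4853 0.0764 0.0498]
```

View pics/t2.png

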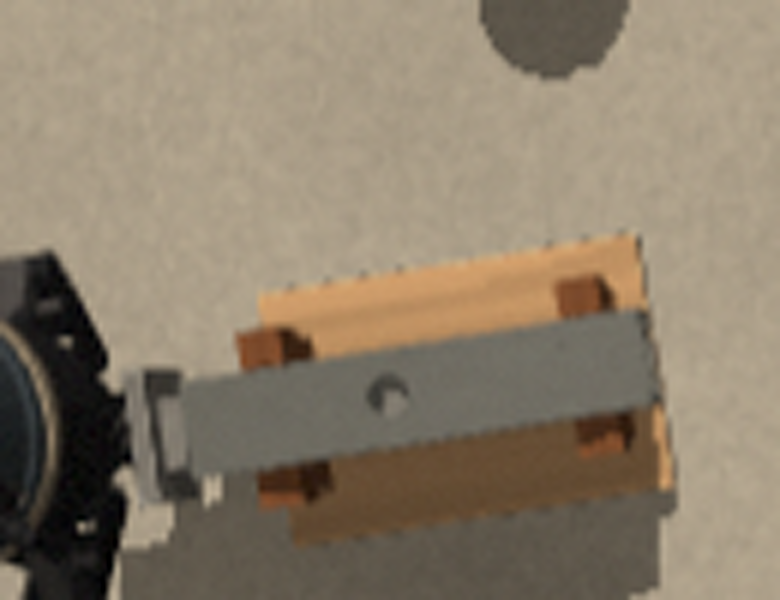

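```bash
python3 -m handwheel '{"delta_pos": [[-0.002,0,0],[-0.004,0,0],[-0.006,0,0],[-0.007,0,0],[-0.008,0,0]], "dr": [[0,0,0],[0,0,0],[0,0,0],[0,0,0],[0,0,0]]}' ; python3 -c "
from h import *
P=HOLE+.094*Y; P[2]=.048
rel(P,8.1)"
```

```text
time_s: 5.2
ee_pos: [0.4864, 0.068, 0.0497]
tcp_rot: [0.656, 0.755, 0.001, 0.001]
ft_force: [1.3, 4.1, 1.1]
gripper_width: 0.0003
d [-0.0025 -0.0026  0.0017] dr [ 0.1371  0.0352 -0.0981] F [1.2846 4.0635 1.114 ] w 0.0003409503951732267 t 5.2 p [0.4864 0.068  0.0497]
```

```bash
python3 -m handwheel '{"delta_pos": [[-0.0005,0,0],[-0.001,0,0],[-0.0015,0,0],[-0.002,0,0],[-0.0025,0,0]], "dr": [[0,0,0],[0,0,0],[0,0,0],[0,0,0],[0,0,0]]}' ; python3 -c "
from h import *
P=HOLE+.094*Y; P[2]=.048
rel(P,8.1)
f=grab_frame('top'); cv2.imwrite('pics/t3.png',cv2.resize(f['frame'][150:250,180:310],None,fx=6,fy=6,interpolation=2))"
```

```text
time_s: 5.82
ee_pos: [0.4866, 0.0665, 0.0498]
tcp_rot: [0.656, 0.755, 0.002, 0.0]
ft_force: [-2.0, 15.3, 1.1]
gripper_width: 0.0003
d [-0.001  -0.0026  0.0018] dr [ 0.1467 -0.094  -0.0612] F [-2.0211 15.2762  1.0668] w 0.00027369804380628245 t 5.825 p [0.4866 0.0665 0.0498]
```

View pics/t3.png

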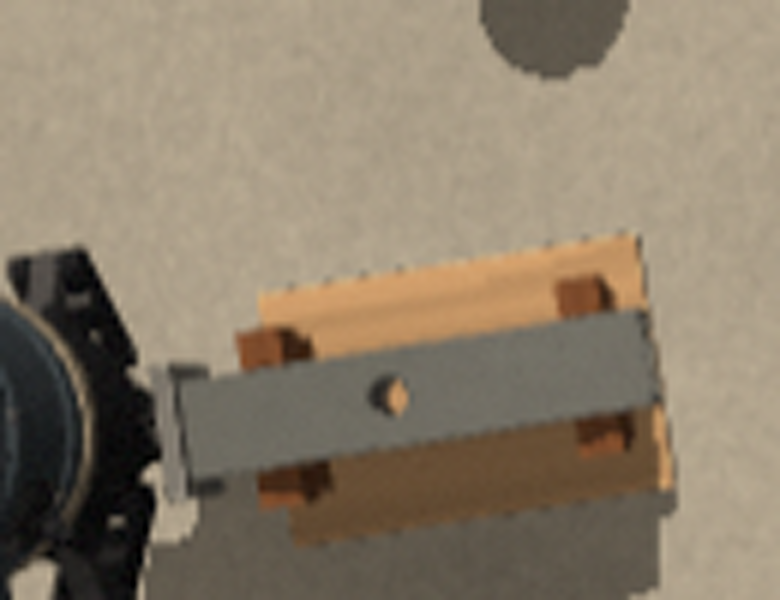

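```bash
python3 -m handwheel '{"delta_pos": [[0.01,0,0],[0.04,0,0],[0.045,0,-0.05],[0.045,0,-0.1],[0.045,0,-0.15]], "dr": [[0,0,0],[0,0,0],[0,0,0],[0,0,0],[0,0,0]]}' 0.6; python3 -c "
from h import *
R=cv2.Rodrigues(np.array([-2.8369,-.2004,-.0251]))[0]; c=-R.T@np.array([-.4858,.0425,.3529])
Rw=Ro.from_quat([.656,.755,-.002,-.001])
print('cam in tool',Rw.inv().apply(c-np.array([.4725,.1352,.1796])), 'axis',Rw.inv().apply(R[2]))
s=state();rel(s['ee_pos'],83.6,s)
pin=np.array([.4690,-.2880,.2]); rel(pin,83.6,s)"
```

```text
time_s: 6.5
ee_pos: [0.4795, 0.1108, 0.2014]
tcp_rot: [0.656, 0.755, 0.001, 0.0]
ft_force: [2.0, 1.1, -0.9]
gripper_width: 0.0344
cam in tool [ 0.0764 -0.0005 -0.1437] axis [-0.2926  0.001   0.9562]
d [0. 0. 0.] dr [  0.1398   0.0455 -75.5492] F [ 1.9812  1.1408 -0.9435] w 0.03441051096589583 t 6.5 p [0.4795 0.1108 0.2014]
d [-0.3934 -0.0663  0.001 ] dr [  0.1398   0.0455 -75.5492] F [ 1.9812  1.1408 -0.9435] w 0.03441051096589583 t 6.5 p [0.4795 0.1108 0.2014]
```

```bash
python3 -m handwheel '{"delta_pos": [[-0.05,0,0],[-0.1,0,0],[-0.15,0,0],[-0.19,0,0],[-0.19,0,0]], "dr": [[0,0,0],[0,0,0],[0,0,0],[0,0,0],[0,0,0]]}' ; python3 -c "
from h import *
f=grab_frame('wrist'); cv2.imwrite('pics/w2.png',f['frame']); c=fr(f); np.save('w2c.npy',np.array(c,dtype=object),allow_pickle=True)
print(proj(c,HOLE)); print(state()['ee_pos'])
print(tip_of('hole_range_mid','wrist')[:2])
s=state(); rel([.4690,-.2880,.2],83.6,s)"
```

```text
time_s: 7.12
ee_pos: [0.506, -0.0796, 0.201]
tcp_rot: [0.657, 0.754, 0.0, 0.001]
ft_force: [-0.2, 1.0, -0.2]
gripper_width: 0.0342
[[317.6894 129.9797]]
[ 0.5059 -0.0782  0.201 ]
[{'point': [318.6, 124.3], 'conf': 0.76}]
d [-0.2035 -0.0659  0.0008] dr [  0.1059   0.0282 -75.5994] F [-0.1281 -0.5761 -0.6256] w 0.03413580383538949 t 7.225 p [ 0.5059 -0.0773  0.2011]
```

View pics/w2.png

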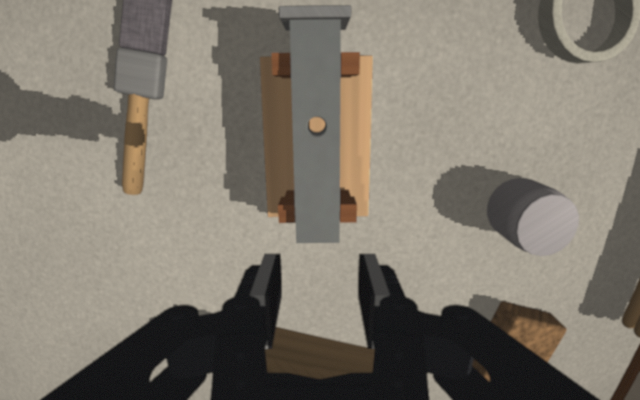

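```bash
python3 -c "
from h import *
f=grab_frame('wrist'); f=grab_frame('wrist'); im=f['frame']; c=fr(f)
print(state()['ee_pos'],state()['tcp_rot'],proj(c,HOLE))
x0,y0=270,90; cr=im[y0:y0+70,x0:x0+100]; cv2.imwrite('pics/w3.png',cv2.resize(cr,None,fx=8,fy=8,interpolation=2))
# hole blob
hsv=cv2.cvtColor(im,cv2.COLOR_BGR2HSV); g=im.astype(int)
m=np.zeros(im.shape[:2],np.uint8); sub=g[105:145,300:335]; 
ring=(np.abs(sub.sum(2)-np.median(sub.sum(2)))>45).astype(np.uint8)
n,l,s,ct=cv2.connectedComponentsWithStats(ring); print(s,ct+[300,105])
for p in [ct[i]+[300,105] for i in range(1,n) if s[i,4]>30]: print(p,atz(c,p,.072))
"
```

```text
[ 0.506  -0.0765  0.2012] [0.6554 0.7553 0.001  0.0004] [[317.4977 133.7776]]
[[   0    0   35   40 1127]
 [   7   16   20   20  273]] [[317.079  123.0603]
 [316.674  130.4432]]
[316.674  130.4432] [ 0.4964 -0.0255  0.072 ]
```

View pics/w3.png

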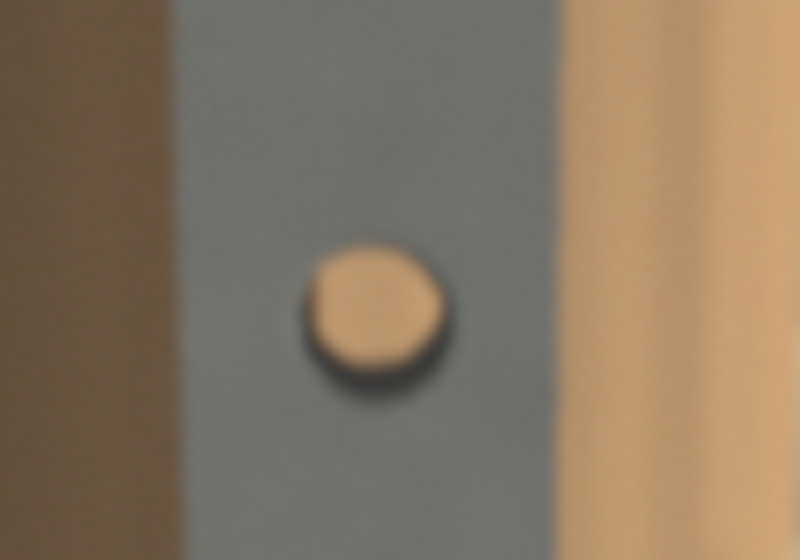

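```bash
python3 -c "
from h import *
rel([.519,-.2936,.22],83.6)"
```

```text
d [-0.2167 -0.0177 -0.019 ] dr [  0.1235   0.0391 -75.5026] F [0.6574 0.4478 0.6816] w 0.034038118439965334 t 7.325 p [ 0.506  -0.0765  0.2012]
```

```bash
python3 -m handwheel '{"delta_pos": [[-0.043,-0.004,-0.01],[-0.086,-0.007,-0.019],[-0.13,-0.01,-0.019],[-0.173,-0.014,-0.019],[-0.217,-0.018,-0.019]], "dr": [[0,0,-10],[0,0,-20],[0,0,-30],[0,0,-40],[0,0,-50]]}' 0.4; python3 -c "
from h import *
rel([.519,-.2936,.22],83.6)"
```

```text
time_s: 7.95
ee_pos: [0.5191, -0.2941, 0.2202]
tcp_rot: [0.271, 0.963, 0.001, 0.001]
ft_force: [0.9, 0.2, -0.2]
gripper_width: 0.0511
d [0.0003 0.0004 0.0002] dr [  0.085    0.0885 -25.0776] F [ 0.8958  0.2312 -0.1926] w 0.051062962511723625 t 7.95 p [ 0.5191 -0.2941  0.2202]
```

```bash
python3 -m handwheel '{"delta_pos": [[0,0,0],[0,0,0],[0,0,0],[0,0,0],[0,0,0]], "dr": [[0,0,-9],[0,0,-17],[0,0,-25],[0,0,-25],[0,0,-25]]}' ; python3 -c "
from h import *
f=grab_frame('wrist'); cv2.imwrite('pics/w4.png',f['frame']); c=fr(f)
print(state()['ee_pos'],state()['tcp_rot'],state()['qpos'],proj(c,[[.4688,-.2880,.124],[.4688,-.2880,.08],[.5277,-.296,.124],[.5856,-.3013,.124]]))
"
```

```text
time_s: 8.57
ee_pos: [0.5193, -0.2935, 0.2202]
tcp_rot: [0.058, 0.998, 0.0, 0.001]
ft_force: [0.2, 0.9, 0.5]
gripper_width: 0.0513
[ 0.5192 -0.2937  0.2202] [0.0575 0.9983 0.0005 0.0009] [-0.5156  0.4187  0.2214  1.3723  0.0017 -0.4005] [[316.2787 135.0128]
 [316.6299 129.156 ]
 [314.8879 218.7737]
 [317.0387 290.0095]]
```

View pics/w4.png

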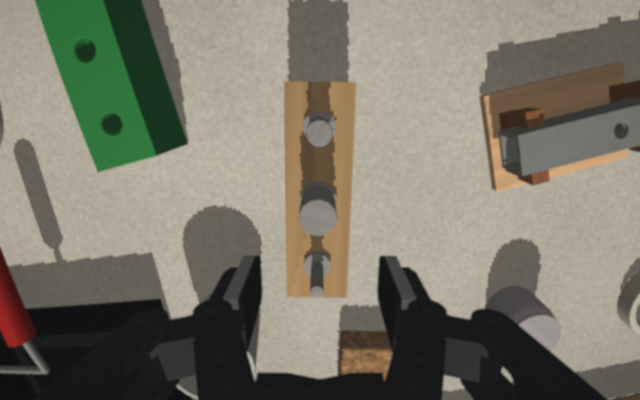

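```bash
python3 -c "
from h import *
im=cv2.imread('pics/w4.png'); cv2.imwrite('pics/w4c.png',cv2.resize(im[95:305,275:365],None,fx=6,fy=6,interpolation=2)[:,:][:600]); cv2.imwrite('pics/w4d.png',cv2.resize(im[105:155,290:350],None,fx=10,fy=10,interpolation=2))"
```

```text
(no output)
```

View pics/w4d.png

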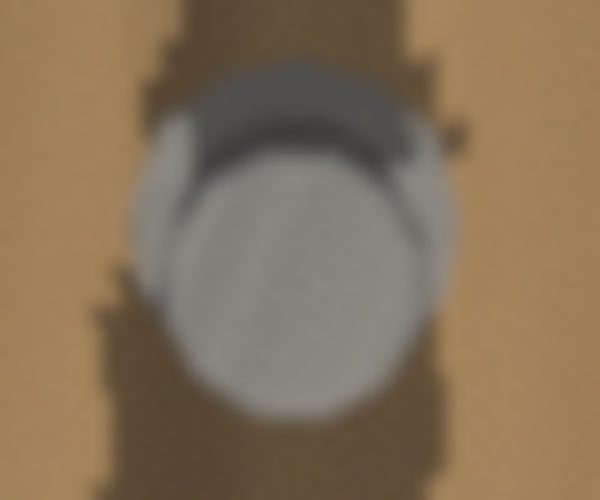

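```bash
python3 -c "
from h import *
f=grab_frame('wrist'); c=fr(f)
print(atz(c,(319.2,132.8),.124),atz(c,(319.1,126.5),.08))
rel([.469,-.288,.22],83.6)
r=[(a['conf'],a['point']) for a in tip_of('pin_center','wrist')];print(r, proj(c,[.4688,-.288,.073]))
T,S=C['top'],C['side']
def p2(x,y): return (340+(x+.5)/6-.5,150+(y+.5)/6-.5)
print(atz(T,p2(149,472-0),.08))
"
```

```text
[ 0.4675 -0.286   0.124 ] [ 0.4669 -0.286   0.08  ]
d [0.0506 0.     0.0001] dr [ 0.058   0.1065 -0.1703] F [ 0.7444  0.481  -0.2711] w 0.051481562474664955 t 8.675 p [ 0.5192 -0.2938  0.2202]
[(0.78, [317.2, 127.0])] [[316.8839 128.4272]]
[ 0.4667 -0.2887  0.08  ]
```

```bash
python3 -m handwheel '{"delta_pos": [[0.025,0.0005,0],[0.0515,0.001,0.01],[0.0515,0.001,0.05],[0.0515,0.001,0.09],[0.0515,0.001,0.115]], "dr": [[0,0,0],[0,0,0],[0,0,0],[0,0,0],[0,0,0]]}' ; python3 -c "
from h import *
rel([.468,-.287,.089],83.6)
f=grab_frame('side'); cv2.imwrite('pics/s5.png',cv2.resize(f['frame'][60:220,280:460],None,fx=4,fy=4,interpolation=2))"
```

```text
time_s: 9.35
ee_pos: [0.4676, -0.2865, 0.1034]
tcp_rot: [0.058, 0.998, 0.001, 0.0]
ft_force: [0.1, -0.3, 0.3]
gripper_width: 0.0516
d [-0.0004 -0.0005  0.0144] dr [ 0.0955  0.0319 -0.2238] F [ 0.0904 -0.2728  0.3458] w 0.051562539712123975 t 9.35 p [ 0.4676 -0.2865  0.1034]
```

View pics/s5.png

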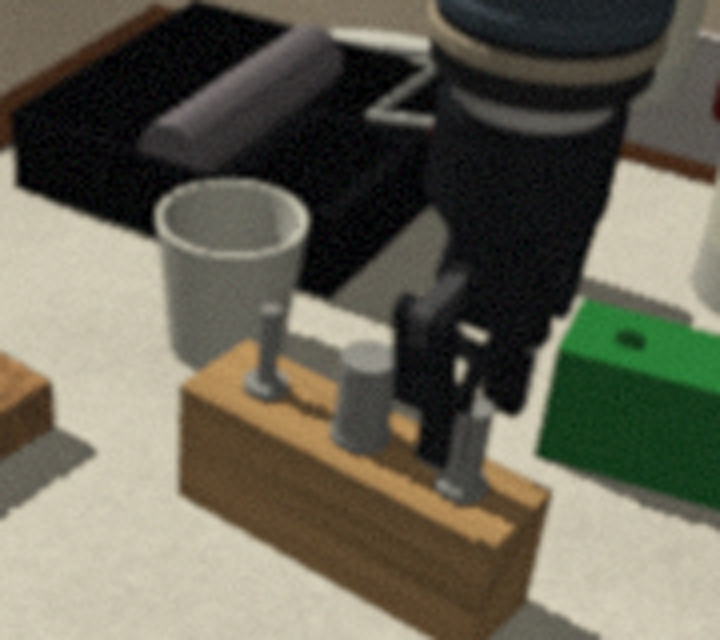

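```bash
python3 -m handwheel '{"delta_pos": [[0,0,0.007],[0,0,0.014],[0,0,0.014],[0,0,0.014],[0,0,0.014]], "dr": [[0,0,0],[0,0,0],[0,0,0],[0,0,0],[0,0,0]]}' && python3 -m handwheel '{"delta_pos": [[0,0,0],[0,0,0],[0,0,0],[0,0,0],[0,0,0]], "dr": [[0,0,0],[0,0,0],[0,0,0],[0,0,0],[0,0,0]]}' 1 30; python3 -c "
from h import *
rel([.468,-.287,.089],83.6)
f=grab_frame('side'); cv2.imwrite('pics/s6.png',cv2.resize(f['frame'][60:220,280:460],None,fx=4,fy=4,interpolation=2))"
```

```text
time_s: 10.02
ee_pos: [0.4668, -0.286, 0.0873]
tcp_rot: [0.058, 0.998, 0.001, -0.001]
ft_force: [0.1, 0.8, -0.3]
gripper_width: 0.0511
time_s: 10.65
ee_pos: [0.467, -0.2861, 0.0875]
tcp_rot: [0.058, 0.998, 0.001, -0.001]
ft_force: [-0.7, 0.7, 5.4]
gripper_width: 0.0159
d [-0.0011 -0.0008 -0.0015] dr [ 0.1428 -0.0711 -0.2229] F [-0.7487  0.7422  5.4343] w 0.015860300562325395 t 10.65 p [ 0.467  -0.2861  0.0875]
```

View pics/s6.png

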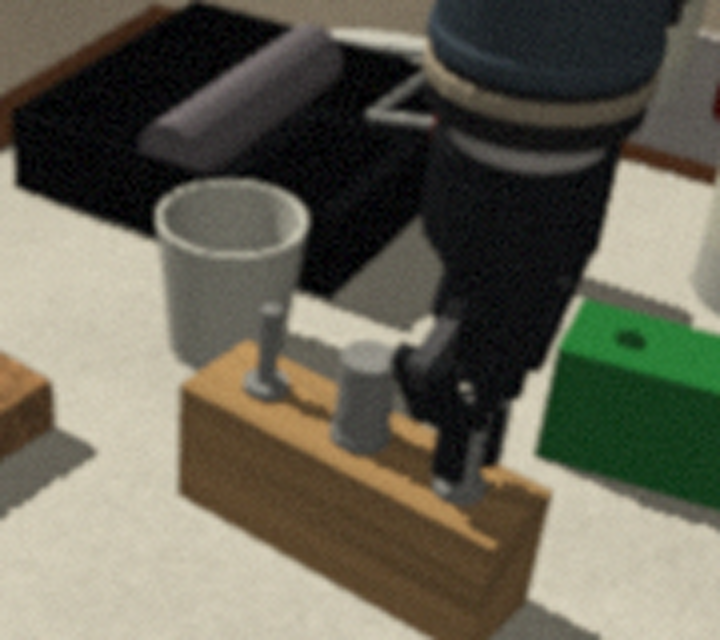

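```bash
python3 -c "
from h import *
o,d=ray(C['side'],(320,200)); print('side cam',o); print('top',ray(C['top'],(320,200))[0])
f=grab_frame('wrist'); cv2.imwrite('pics/w7.png',cv2.resize(f['frame'][180:380,200:440],None,fx=3,fy=3,interpolation=2)); s=state(); print(s['gripper_width'],s['ft_force'],s['wrist_torque'])
print(proj(C['side'],[s['ee_pos'],s['ee_pos']+[0,0,.019]]), proj(C['side'],[[.468,-.287,.124],[.468,-.287,.08]]))"
```

```text
side cam [0.2837 0.2588 0.5438]
top [ 0.4962 -0.2077  0.9506]
0.01608363106778344 [-0.9204  0.5822  5.4385] [ 0.1058  0.0755 -0.0286]
[[395.3492 177.4538]
 [396.8113 169.6307]] [[397.9118 161.7206]
 [394.5105 180.0056]]
```

View pics/w7.png

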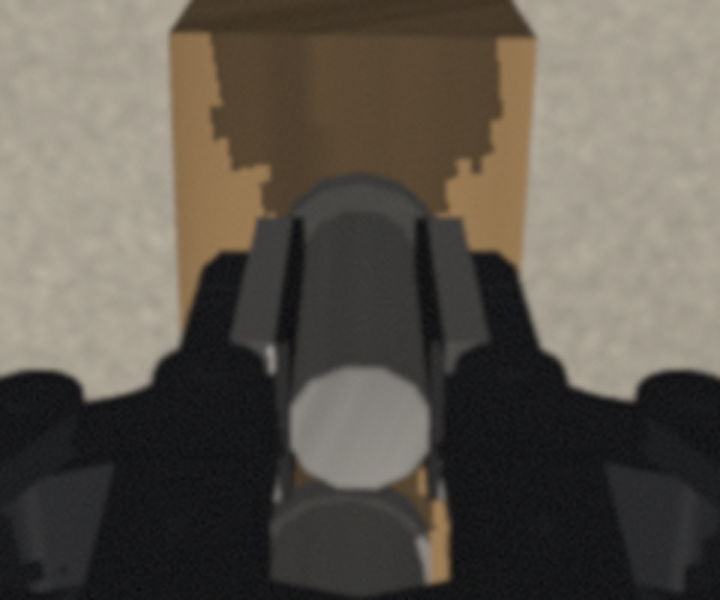

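```bash
python3 -m handwheel '{"delta_pos": [[0,0,-0.01],[0,0,-0.03],[0,0,-0.05],[0,0,-0.075],[0,0,-0.1]], "dr": [[0,0,0],[0,0,0],[0,0,0],[0,0,0],[0,0,0]]}' - 60; python3 -c "
from h import *
rel([.468,-.287,.187],83.6)
f=grab_frame('side'); cv2.imwrite('pics/s8.png',cv2.resize(f['frame'][40:200,280:460],None,fx=4,fy=4,interpolation=2))"
```

```text
time_s: 11.38
ee_pos: [0.4669, -0.2862, 0.1886]
tcp_rot: [0.058, 0.998, 0.001, -0.001]
ft_force: [-0.1, 0.0, -2.1]
gripper_width: 0.0156
d [-0.0012 -0.0007  0.0016] dr [ 0.1511 -0.089  -0.2226] F [-0.1048  0.046  -2.1463] w 0.015648706105212365 t 11.375 p [ 0.4669 -0.2862  0.1886]
```

View pics/s8.png

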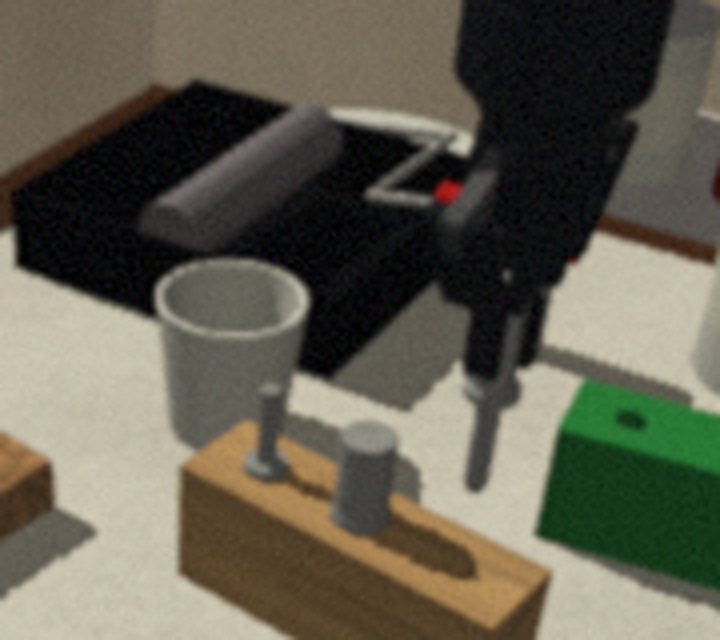

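```bash
python3 -c "
from h import *
rel([.4965,-.0262,.17],83.6)
s=state()['ee_pos']
print(proj(C['side'],[s+[0,0,-.0645],s+[0,0,-.0125]]), 'seen',280+477/4,40+487/4)"
```

```text
d [0.0017 0.2622 0.0221] dr [ 0.0565  0.1114 -0.2254] F [-0.5336  0.5625  2.7051] w 0.015709031802095406 t 11.425 p [ 0.4679 -0.2868  0.1918]
[[398.2175 160.3382]
 [402.6411 136.5112]] seen 399.25 161.75
```

```bash
python3 -m handwheel '{"delta_pos": [[0,0.05,0],[0.0005,0.11,0.005],[0.001,0.17,0.01],[0.0015,0.23,0.018],[0.0015,0.262,0.022]], "dr": [[0,0,0],[0,0,0],[0,0,0],[0,0,0],[0,0,0]]}' && python3 -m handwheel '{"delta_pos": [[0,0,0],[0,0,0],[0,0,0],[0,0,0],[0,0,0]], "dr": [[0,0,0],[0,0,0],[0,0,0],[0,0,0],[0,0,0]]}' ; python3 -c "
from h import *
f=grab_frame('side'); s=state();rel([.4965,-.0262,.1565],83.6,s)
cv2.imwrite('pics/s9.png',f['frame']); cv2.imwrite('pics/s9c.png',cv2.resize(f['frame'][205:305,260:360],None,fx=6,fy=6,interpolation=2))
print(proj(C['side'],[s['ee_pos']+[0,0,-.0645],s['ee_pos']+[0,0,-.0125]]))"
```

```text
time_s: 12.05
ee_pos: [0.4963, -0.0238, 0.17]
tcp_rot: [0.057, 0.998, 0.001, 0.001]
ft_force: [0.8, -0.7, -0.4]
gripper_width: 0.0152
time_s: 12.68
ee_pos: [0.4963, -0.0243, 0.1701]
tcp_rot: [0.057, 0.998, 0.001, 0.001]
ft_force: [-0.0, 0.6, -1.6]
gripper_width: 0.0159
d [-0.0004 -0.002   0.0135] dr [ 0.0696  0.093  -0.1405] F [ 0.5225  0.1038 -0.1408] w 0.015561867273900985 t 12.725 p [ 0.4963 -0.0242  0.17  ]
[[302.56   254.4311]
 [301.8536 230.3972]]
```

View pics/s9c.png

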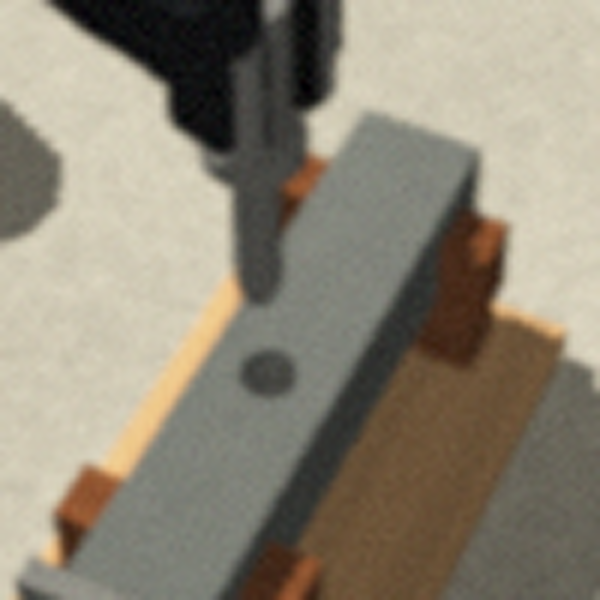

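```bash
python3 -c "
from h import *
q=lambda x,y:(260+(x+.5)/6-.5,205+(y+.5)/6-.5)
S=C['side']
for n in [(262,292),(262,295),(262,289)]: print(atz(S,q(*n),.1055))
h=atz(S,q(268,373),.072); print(h)
"
```

```text
[ 0.4967 -0.0265  0.1055]
[ 0.4962 -0.0258  0.1055]
[ 0.4973 -0.0273  0.1055]
[ 0.4964 -0.0277  0.072 ]
```

```bash
python3 -m handwheel '{"delta_pos": [[0,-0.0012,0.01],[0,-0.0012,0.02],[0,-0.0012,0.028],[0,-0.0012,0.028],[0,-0.0012,0.028]], "dr": [[0,0,0],[0,0,0],[0,0,0],[0,0,0],[0,0,0]]}' ; python3 -c "
from h import *
f=grab_frame('side'); s=state();rel([.4960,-.0255,.0845],83.6,s)
cv2.imwrite('pics/s10c.png',cv2.resize(f['frame'][225:295,270:340],None,fx=8,fy=8,interpolation=2))
f=grab_frame('wrist');cv2.imwrite('pics/w10.png',f['frame'])"
```

```text
time_s: 13.35
ee_pos: [0.4963, -0.0253, 0.1421]
tcp_rot: [0.057, 0.998, 0.001, 0.001]
ft_force: [-0.6, -0.0, -1.0]
gripper_width: 0.0158
d [ 0.0005 -0.0003  0.0578] dr [ 0.0712  0.1147 -0.1404] F [ 0.7085 -0.3537 -0.3615] w 0.015449296169490073 t 13.4 p [ 0.4964 -0.0253  0.1423]
```

View pics/s10c.png

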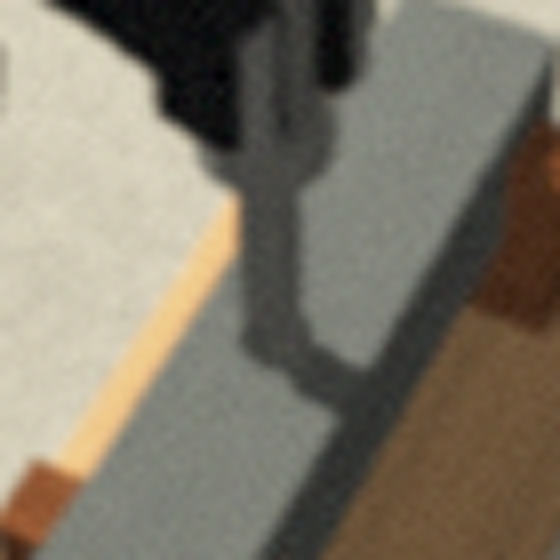

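View pics/w10.png

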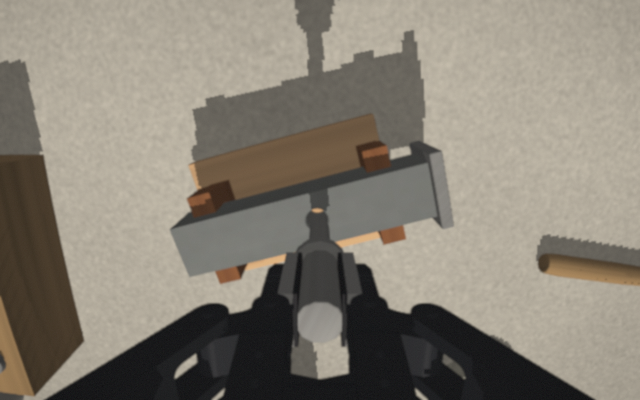

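```bash
python3 -c "
from h import *
im=cv2.imread('pics/w10.png'); cv2.imwrite('pics/w10c.png',cv2.resize(im[185:260,280:360],None,fx=8,fy=8,interpolation=2))"
```

```text
(no output)
```

View pics/w10c.png

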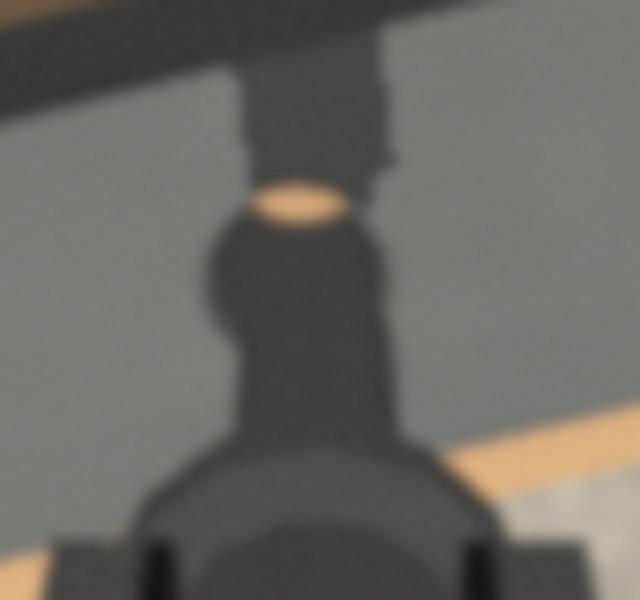

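```bash
python3 -m handwheel '{"delta_pos": [[-0.0004,-0.0008,0],[-0.0004,-0.0008,0.002],[-0.0004,-0.0008,0.005],[-0.0004,-0.0008,0.0075],[-0.0004,-0.0008,0.01]], "dr": [[0,0,0],[0,0,0],[0,0,0],[0,0,0],[0,0,0]]}' ; python3 -c "
from h import *
f=grab_frame('wrist'); s=state();rel([.4960,-.0255,.0845],83.6,s)
cv2.imwrite('pics/w11c.png',cv2.resize(f['frame'][185:260,280:360],None,fx=8,fy=8,interpolation=2))"
```

```text
time_s: 14.08
ee_pos: [0.4967, -0.0261, 0.1321]
tcp_rot: [0.057, 0.998, 0.001, 0.001]
ft_force: [-1.1, 0.3, -0.7]
gripper_width: 0.0156
d [0.0007 0.0005 0.0473] dr [ 0.0673  0.09   -0.1404] F [-0.7112  0.4296 -1.3266] w 0.015401178776827472 t 14.125 p [ 0.4965 -0.0261  0.1318]
```

View pics/w11c.png

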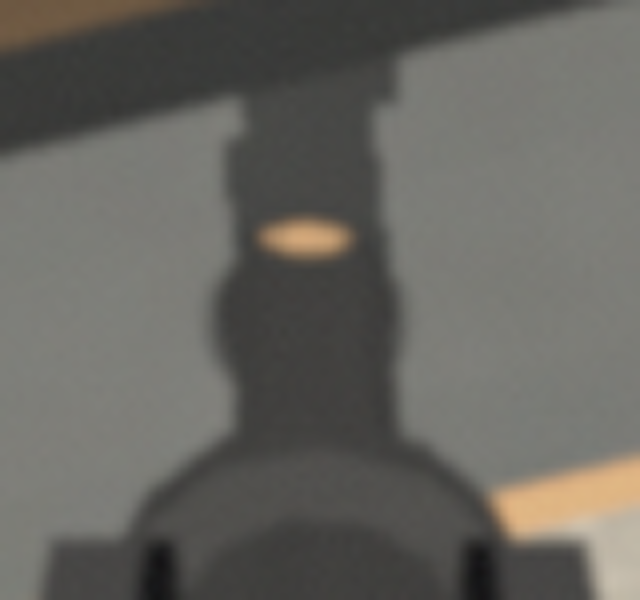

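```bash
python3 -m handwheel '{"delta_pos": [[0,-0.0006,0.001],[0,-0.0006,0.003],[0,-0.0006,0.006],[0,-0.0006,0.009],[0,-0.0006,0.012]], "dr": [[0,0,0],[0,0,0],[0,0,0],[0,0,0],[0,0,0]]}' ; python3 -c "
from h import *
f=grab_frame('wrist'); s=state();rel([.4960,-.0255,.0845],83.6,s)
cv2.imwrite('pics/w12c.png',cv2.resize(f['frame'][185:260,280:360],None,fx=8,fy=8,interpolation=2))"
```

```text
time_s: 14.75
ee_pos: [0.4964, -0.0267, 0.1195]
tcp_rot: [0.057, 0.998, 0.001, 0.001]
ft_force: [-2.6, -0.1, 0.2]
gripper_width: 0.0154
d [0.0004 0.0011 0.0347] dr [ 0.0653  0.0583 -0.1376] F [-1.4894 -0.0723 -1.7811] w 0.015479907087688328 t 14.8 p [ 0.4962 -0.0267  0.1192]
```

View pics/w12c.png

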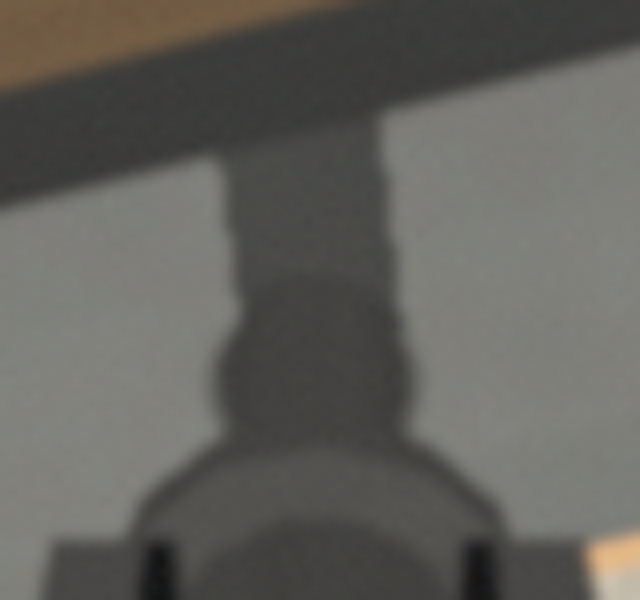

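```bash
python3 -m handwheel '{"delta_pos": [[0.0006,-0.0002,0.002],[0.0007,-0.0002,0.005],[0.0007,-0.0002,0.008],[0.0007,-0.0002,0.011],[0.0007,-0.0002,0.014]], "dr": [[0,0,0],[0,0,0],[0,0,0],[0,0,0],[0,0,0]]}' ; python3 -c "
from h import *
rel([.4960,-.0267,.0845],83.6)"
```

```text
time_s: 15.42
ee_pos: [0.4955, -0.0268, 0.105]
tcp_rot: [0.057, 0.998, 0.001, 0.001]
ft_force: [0.1, 0.5, -1.2]
gripper_width: 0.0153
d [-0.0004  0.0001  0.0205] dr [ 0.0658  0.0606 -0.1427] F [ 0.0601  0.4561 -1.2223] w 0.015332084535659946 t 15.425 p [ 0.4955 -0.0268  0.105 ]
```

```bash
python3 -m handwheel '{"delta_pos": [[0,0,0.004],[0,0,0.008],[0,0,0.012],[0,0,0.015],[0,0,0.017]], "dr": [[0,0,0],[0,0,0],[0,0,0],[0,0,0],[0,0,0]]}' ; python3 -c "
from h import *
f=grab_frame('side');rel([.4960,-.0267,.0845],83.6)
cv2.imwrite('pics/s13c.png',cv2.resize(f['frame'][225:295,270:340],None,fx=8,fy=8,interpolation=2))"
```

```text
time_s: 16.05
ee_pos: [0.4955, -0.0268, 0.0878]
tcp_rot: [0.057, 0.998, 0.001, 0.0]
ft_force: [0.4, -0.1, -0.6]
gripper_width: 0.0155
d [-0.0005  0.0001  0.0031] dr [ 0.0649  0.0405 -0.1411] F [ 0.4261  1.0174 -1.6096] w 0.015027427053046502 t 16.1 p [ 0.4954 -0.0268  0.0876]
```

View pics/s13c.png

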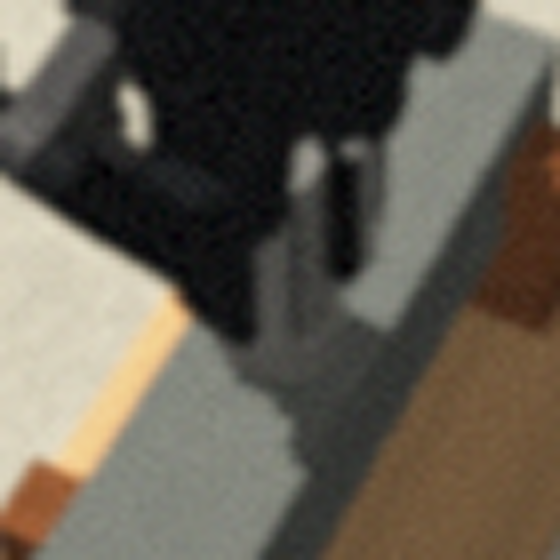

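```bash
python3 -m handwheel '{"delta_pos": [[0,0,0.001],[0,0,0.0015],[0,0,0.002],[0,0,0.0025],[0,0,0.003]], "dr": [[0,0,0],[0,0,0],[0,0,0],[0,0,0],[0,0,0]]}' ; python3 -c "
from h import *
rel([.4960,-.0267,.0845],83.6)"
```

```text
time_s: 16.73
ee_pos: [0.4955, -0.0268, 0.0846]
tcp_rot: [0.057, 0.998, 0.001, 0.0]
ft_force: [-0.0, 0.0, 1.3]
gripper_width: 0.0158
d [-0.0005  0.0002  0.0001] dr [ 0.0643  0.0453 -0.1415] F [-0.0162  0.0111  1.257 ] w 0.015804089163538048 t 16.725 p [ 0.4955 -0.0268  0.0846]
```

```bash
python3 -m handwheel '{"delta_pos": [[0,0,0.0004],[0,0,0.0008],[0,0,0.0012],[0,0,0.0016],[0,0,0.002]], "dr": [[0,0,0],[0,0,0],[0,0,0],[0,0,0],[0,0,0]]}' ; python3 -c "
from h import *
rel([.4960,-.0267,.0845],83.6)"
```

```text
time_s: 17.35
ee_pos: [0.4958, -0.0268, 0.0844]
tcp_rot: [0.057, 0.998, 0.001, 0.001]
ft_force: [-13.4, 0.9, 37.6]
gripper_width: 0.0153
d [-0.0002  0.0002 -0.0001] dr [ 0.0685  0.1411 -0.1443] F [-13.37     0.9364  37.5955] w 0.015317638018839102 t 17.35 p [ 0.4958 -0.0268  0.0844]
```

```bash
python3 -m handwheel '{"delta_pos": [[0,0,-0.0004],[0,0,-0.0004],[0,0,-0.0004],[0,0,-0.0004],[0,0,-0.0004]], "dr": [[0,0,0],[0,0,0],[0,0,0],[0,0,0],[0,0,0]]}'  ; python3 -c "
from h import *
rel([.4960,-.0267,.0845],83.6)"
```

```text
time_s: 17.98
ee_pos: [0.4958, -0.0268, 0.0846]
tcp_rot: [0.057, 0.998, 0.001, 0.001]
ft_force: [0.0, -0.2, -1.7]
gripper_width: 0.0152
d [-0.0002  0.0001  0.0001] dr [ 0.0671  0.1331 -0.1398] F [ 0.0319 -0.209  -1.688 ] w 0.015160090619573442 t 17.975 p [ 0.4958 -0.0268  0.0846]
```

```bash
python3 -m handwheel '{"delta_pos": [[0,0,0],[0,0,0],[0,0,0],[0,0,0],[0,0,0]], "dr": [[0,0,0],[0,0,0],[0,0,0],[0,0,0],[0,0,0]]}' 0.4 && python3 -m handwheel '{"delta_pos": [[0,0,-0.01],[0,0,-0.03],[0,0,-0.06],[0,0,-0.09],[0,0,-0.12]], "dr": [[0,0,0],[0,0,0],[0,0,0],[0,0,0],[0,0,0]]}' && python3 -m handwheel '{"delta_pos": [[0,-0.03,-0.02],[0,-0.07,-0.02],[0,-0.11,-0.02],[0,-0.15,-0.02],[0,-0.15,-0.02]], "dr": [[0,0,0],[0,0,0],[0,0,0],[0,0,0],[0,0,0]]}' ; python3 -c "
from h import *
for n in ('side','top'):
  f=grab_frame(n); cv2.imwrite(f'pics/e_{n}.png',f['frame'])
a=cv2.imread('pics/e_top.png');b=cv2.imread('pics/e_side.png')
cv2.imwrite('pics/e1.png',np.hstack([cv2.resize(a[160:250,190:300],(440,360),interpolation=2),cv2.resize(b[215:305,240:330],(360,360),interpolation=2)]))"
```

```text
time_s: 18.6
ee_pos: [0.4958, -0.0268, 0.0847]
tcp_rot: [0.057, 0.998, 0.001, 0.001]
ft_force: [0.1, -0.3, 0.5]
gripper_width: 0.0514
time_s: 19.23
ee_pos: [0.4955, -0.0269, 0.2064]
tcp_rot: [0.057, 0.998, 0.001, 0.002]
ft_force: [-0.3, -0.2, 0.4]
gripper_width: 0.051
time_s: 19.85
ee_pos: [0.4779, -0.1781, 0.2268]
tcp_rot: [0.059, 0.998, 0.0, 0.002]
ft_force: [-0.4, 2.0, 0.1]
gripper_width: 0.0509
```

View pics/e1.png

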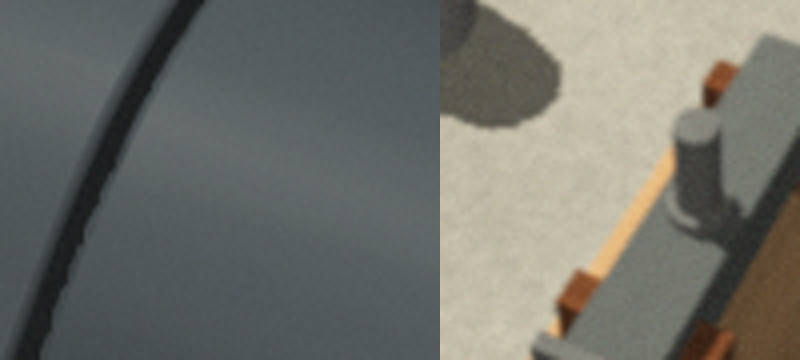

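View pics/e_side.png

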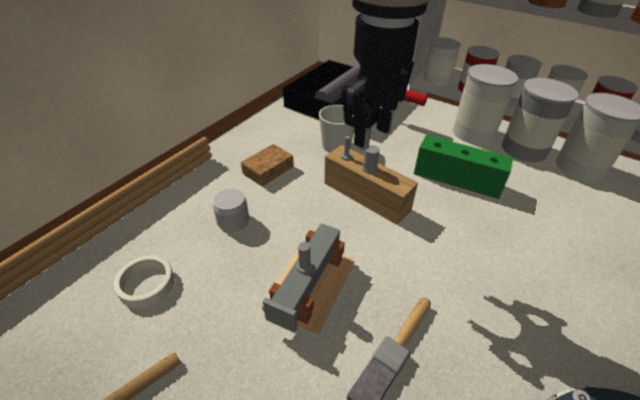

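```bash
python3 -c "
from h import *
S=C['side']
for z in (.117,.121,.125): print(z,proj(S,[.4967,-.028,z]))
f=grab_frame('wrist'); cv2.imwrite('pics/e_w.png',f['frame'])
c=fr(f)
print(proj(c,[[.496,-.0262,.121],[.496,-.0262,.077]]))
import numpy as np
cv2.imwrite('pics/e_s2.png',cv2.resize(cv2.imread('pics/e_side.png')[220:330,255:355],None,fx=5,fy=5,interpolation=2))"
```

```text
0.117 [[303.7219 247.5543]]
0.121 [[303.6759 245.7632]]
0.125 [[303.6294 243.9544]]
[[516.2331 203.5802]
 [489.9718 188.8102]]
```

View pics/e_w.png

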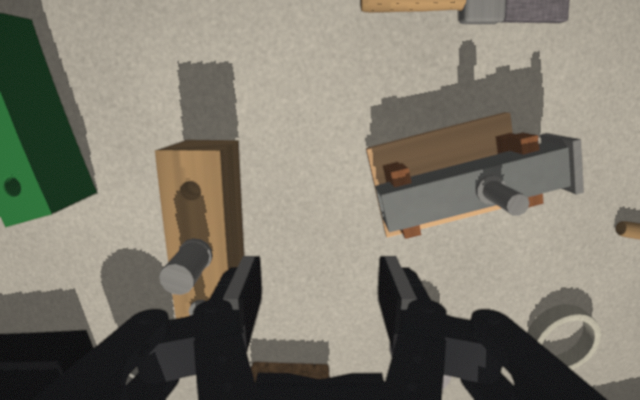

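View pics/e_s2.png

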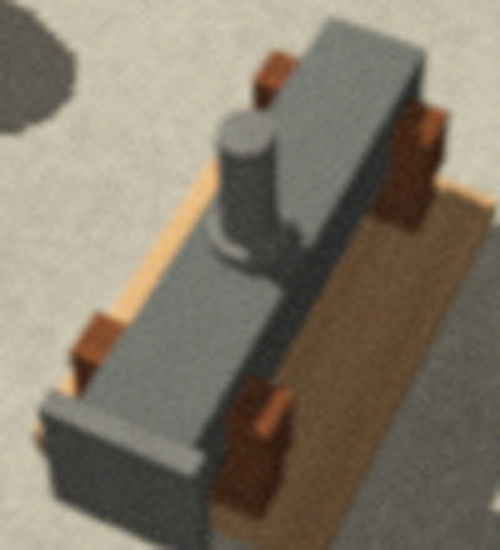

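```bash
python3 -c "
from rig import *
s=state();print(s['ft_force'],abs(s['joint_velocities']).max(),s['time_s']);print(hand_in())"
```

```text
[-0.37261948  0.79236612 -0.30221602] 0.014299959051061979 20.0
the job is handed in; nothing more can be done
None
```

I pushed the foot bar home, moved the middle-sized pin from the wooden rack into the tube's hole, let go of it and backed the arm clear. I handed the job in at 20 s; the hand-in gives no verdict.

**Last checks**
- **Foot bar:** the plate sits against the tube's mouth. While pushing, the force rose to 15 N at the stop, and the cradle board showed through the aligned holes before I inserted the pin.
- **Pin:** it stands upright with its collar on the tube. Its top shows at row 245.5 in the side picture, against 245.8 expected for a seated pin, under 1 mm of height.
- **Other things:** the thin and thick pins are still in the rack. The tin and sanding block look unmoved. The robot touches nothing.

**What did not go cleanly**
- **Seating force:** the last downward push was stiffer than I expected. The wrist force at the end of that move read 37.6 N vertical and −13.4 N sideways, about 40 N in all. That is right at the 40 N limit, so I cannot rule out a brief crossing. I backed off at once and the reading fell to about 2 N.
- **Cameras:** the fixed cameras and the wrist camera disagreed by about 2.5 mm on where the hole and pin were. I used the wrist camera's position for the insertion, corrected with close-ups of the pin's nose over the hole.
- **Top view:** the arm blocked the final top picture, so the closing checks come from the side and wrist pictures only.

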